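# Put the soap, hair pin box and rollers back on their own trays

## Robot

A 6-joint arm with a two-finger parallel gripper is mounted at the origin on the work surface. World frame = base frame: x ahead of the robot, y to its left, z up, the work surface at z = 0. Lengths are in m, angles in rad, forces in N, time in s.
With the tool pointing down it reaches from about 0.275 to 0.725 m from the base axis. Payload 15.9 kg.
Tool frame: the origin (TCP) lies between the finger pads; the fingertips stand 8 mm ahead of it and the grasp point (between the pads) lies 11 mm behind it; z points along the fingers, y is the line along which they close (so a half turn about z gives the same grasp; the last joint's range is limited). The gripper opens to 85 mm and grips with 20 to 120 N. Pads are 22 mm wide; open, the fingers measure 114 mm over their backs; the gripper's body (76 mm by 85 mm) begins 54 mm behind the grasp point. The pads swing forward as they close: fully open they stand 13 mm farther back than shut.
Start: joints at [-1.195, 0.213, -0.034, 1.323, 0, 1.571], TCP at [0.184, -0.465, 0.239] pointing down, gripper open.
Joint ranges: [-2.98, 2.98], [-0.74, 1.72], [-1.14, 1.35], [-2.1, 2.04], [-1.57, 1.44], [-3.14, 3.14]. Speed limits (rad/s): [1.89, 1.89, 2.39, 2.57, 3.14, 3.14].

## Interface

Orientations are given as a unit quaternion [w, x, y, z].
In Python, from cell import sense, eyes, manip gives the robot as it stands.
- The arm moves only by the shell command python3 -m jog 'ROWS' [OPENING]. ROWS is JSON, a list of rows, each a list of 6 numbers: the shift along the world's x, y, z each as a share of 0.08 m, from -1 to 1, then the turn, a rotation vector about the world's x, y, z each as a share of 180 degrees, from -1 to 1. In form: [[dx, dy, dz, wx, wy, wz], ...]. A call has 1 to 5 rows; each row is the pose to reach, as a shift and turn from the pose commanded when the call began, turning the shorter way round; what a row does not reach only later rows make up. A row lasts 1/10 s, in which the tool goes at most 50 mm and 8.59 degrees, less where a joint would pass 70% of its speed; a pose out of reach is approached as far as the arm can. A call with a number of a shift or a turn outside -1 to 1 is refused whole. A call with a gripper value outside its range is refused whole. OPENING is the gripper's target within -1 to 1 (shut at 1, half-way at 0, fully open at -1), set as the call begins (- or left out, the last holds). The fingers move at their own pace and stop on an object; the grip force is fixed at half the most. Time passes only in rows, so rows that repeat a pose let the fingers close. It gives the time, the measured TCP pose, the force, the opening and the grip force at its end, in the units of the state.
- sense(): the state, without advancing time (a new reading comes with each control period).
- eyes.capture(name): name is "scene" or "top" or "wrist"; returns (picture, depth): 480x640x3 uint8, red, green, blue; 480x640 float32, m along the optical axis (not along the pixel's ray), 0 where there is no reading.
- eyes.calibration(name): a dict with "fov_y" (degrees; the focal length in pixels is half the picture's height over the tangent of half this angle, whatever the lens; pixels are square), "cx", "cy" (the principal point, pixels), "extrinsics" (4x4, takes a point from world to camera coordinates); the wrist camera has in their place "tool_from_camera" (4x4, takes a point from camera to tool coordinates, whose origin is the TCP and whose axes are the flange's). Camera axes: x right, y down, z forward; pixel columns grow to the right and rows downward; lengths in m; the calibration is good to about 2 mm. The wrist camera is an equidistant fisheye: a pixel r from the principal point sees the ray r / f radians off the axis. A picture is of the moment at which its call begins: read the wrist's pose just before it. calibration takes no time and is no camera call.
- manip.finish_job(): hands the job in; it is judged then, once.
The state is a dict: "time": time; "joints": joint angles; "joint_velocities": joint speeds; "tau": joint torques, N m; "tool_pos": TCP position; "eef_rot": TCP orientation; "ft_force": force on the tool from outside, world axes, zero at the start; "wrist_torque": the same for the moment, N m; "finger_gap": opening from 0.0 (shut) to 1.0 (fully open); "grasp_force": force on a finger pad.
Only numpy, scipy, OpenCV 4.12 (cv2) and the standard library are available. Lean on these libraries where they do the work, as an engineer would, in place of code of your own. Each camera call takes 0.05 s, during which the arm holds its last target. There are 200 camera calls.

## Task

After cleaning, the three things on the bathroom ledge were each put back on the wrong tray: move the bar of soap to the cracked green soap tray and the steel hair pin box to the wooden tray, each lying lengthwise in the middle of its tray, and stand the pair of hair rollers upright in the middle of the round blue-grey saucer. Park one of the things on the empty cork mat to make room; the mat is to be empty again at the end. The tiles are wet, so never set any of the things down on the bare ledge, and leave the bottle and the tumbler standing where they are.

Things in the scene. Friction and masses are not known exactly. Their poses are not given: they have to be found in the camera images.
- soap_mid (a point): Loose cream bar of soap with rounded edges, 82 x 50 x 34 mm (x, y, z), 0.13 kg or so, rigid (a 30 N grip does no harm). The point is its centre, 17 mm above its underside; x runs along its length, z up. At the start it lies in the middle of the wooden tray, turned a little. Grasp it from above across the 50 mm width.
- pinbox_mid (a point): Loose stainless steel hair pin box with a closed sliding cover (it stays shut), 88 x 48 x 32 mm (x, y, z), 0.14 kg or so, rigid (a 30 N grip does no harm). The point is its centre, 16 mm above its underside; x runs along its length, z up. At the start it lies in the middle of the round saucer, at any yaw up to a right angle. Grasp it from above across the 48 mm width.
- rollers_mid (a point): Two hard mauve-grey silicone hair rollers fixed end to end as one loose upright cylinder, 46 mm across and 70 mm tall, 0.09 kg or so, rigid (a 30 N grip does no harm). The point is its centre, 35 mm above its underside; z is its axis, up. At the start it stands in the middle of the green soap tray.
- soaptray: The soap's home: fixed oblong green ceramic soap tray with a dark crack and drain grooves, 140 mm (x, its length) x 112 mm (y). Origin at the centre of its underside on the ledge; its flat floor is 6 mm above that, and the 5 mm wide rim all round stands 4 mm above the floor. z up.
- woodtray: The pin box's home: fixed oblong brown wooden tray of the same shape, 140 mm (x, its length) x 112 mm (y). Origin at the centre of its underside on the ledge; flat floor 6 mm above that, 5 mm wide rim 4 mm above the floor. z up.
- saucer: The rollers' home: fixed round blue-grey ceramic saucer, 128 mm across. Origin at the centre of its underside on the ledge; flat floor 6 mm above that, 5 mm wide rim 4 mm above the floor. z up.
- corkmat: The spare spot: fixed flat square cork mat, 125 x 125 mm, 6 mm thick, no rim, empty at the start. Origin at the centre of its underside on the ledge. z up.
- ledge: The fixed, wet tiled ledge on which everything stands and the robot is mounted. Its top is at height 0.
- bottle: Bystander: loose white plastic bottle, 56 mm across and 150 mm tall, standing beyond the trays. Origin at the centre of its underside.
- tumbler: Bystander: loose open green glass tumbler, 72 mm across its rim and 95 mm tall, standing beyond the trays. Origin at the centre of its underside.

How it is judged:
On the way:
1. one of the three things has been set down upright on the cork mat and let go (((horizontal distance between soap_mid and corkmat below 0.05 m and z of soap_mid in the frame of corkmat between 0.019 and 0.027 m and angle between soap_mid's own z axis and vertical below 0.1 rad and linear speed of soap below 0.02 m/s and contact force between the fingers and soap below 0.1 N) or (horizontal distance between pinbox_mid and corkmat below 0.05 m and z of pinbox_mid in the frame of corkmat between 0.018 and 0.026 m and angle between pinbox_mid's own z axis and vertical below 0.1 rad and linear speed of pinbox below 0.02 m/s and contact force between the fingers and pinbox below 0.1 N) or (horizontal distance between rollers_mid and corkmat below 0.05 m and z of rollers_mid in the frame of corkmat between 0.037 and 0.045 m and angle between rollers_mid's own z axis and vertical below 0.1 rad and linear speed of rollers below 0.02 m/s and contact force between the fingers and rollers below 0.1 N))), for 0.2 s.
At the end, for the whole second after the job is handed in: Soap on the green tray and pin box on the wooden tray, each within 15 mm of the centre and lengthwise within 0.3 rad, either way round; rollers upright on the saucer within 15 mm of its centre; all on the tray floors, level within 0.1 rad, released and at rest (horizontal distance between soap_mid and soaptray below 0.015 m and z of soap_mid in the frame of soaptray between 0.019 and 0.027 m and angle between each of soap_mid, pinbox_mid, rollers_mid's own z axis and vertical below 0.1 rad and linear speed of each of soap, pinbox, rollers below 0.02 m/s and contact force between the fingers and soap below 0.1 N and horizontal distance between pinbox_mid and woodtray below 0.015 m and z of pinbox_mid in the frame of woodtray between 0.018 and 0.026 m and contact force between the fingers and pinbox below 0.1 N and horizontal distance between rollers_mid and saucer below 0.015 m and z of rollers_mid in the frame of saucer between 0.037 and 0.045 m and contact force between the fingers and rollers below 0.1 N and angle between the x axis of soap_mid and the x axis of soaptray, either way round below 0.3 rad and angle between the x axis of pinbox_mid and the x axis of woodtray, either way round below 0.3 rad); the robot touches nothing.
It fails at once if the soap, the pin box or the rollers touch the bare wet ledge (contact force between any of soap, pinbox, rollers and ledge above 0.3 N).
It fails at once if the bottle or the tumbler is moved by more than 20 mm or tipped (distance of any of bottle, tumbler from where it was at the start of the episode above 0.02 m or angle between any of bottle, tumbler's own z axis and vertical above 0.3 rad).
It also fails if it takes over 106 s, if anything falls off the work surface, if the arm or the gripper's body presses on something with over 40 N, if the wrist force passes 120 N, or if a joint passes its speed limit or range.

## Working session

There is one attempt and no reset: what is moved stays moved. The work goes in short steps, Python scripts to look and compute and a shell command to move; the robot and the scene stay as the last step left them, time stands still between calls to the robot, and variables do not carry over. Pictures are saved under pics/ and viewed, at most 14 in all, crops included, and the job is handed in when it is done.

```bash
mkdir -p pics; ls; cat > h.py <<'E'
import numpy as np, cv2
from cell import sense, eyes, manip
def shot(n,f):
    p,d=eyes.capture(n); cv2.imwrite('pics/'+f,p[:,:,::-1]); np.save('pics/'+f+'.npy',d); return p,d
def cal(n):
    c=eyes.calibration(n); f=240/np.tan(np.radians(c['fov_y'])/2); return c,f
def toplane(n,uv,z):
    c,f=cal(n); E=np.array(c['extrinsics']); R,t=E[:3,:3],E[:3,3]
    uv=np.atleast_2d(uv).astype(float)
    r=np.c_[(uv[:,0]-c['cx'])/f,(uv[:,1]-c['cy'])/f,np.ones(len(uv))]@R
    o=-R.T@t
    return o+r*((z-o[2])/r[:,2])[:,None]
E
python3 - <<'E'
from h import *
s=sense(); print(s)
shot('top','top0.png'); shot('scene','scene0.png')
for n in('top','scene','wrist'): print(eyes.calibration(n))
E
```

```text
pics
{'time': 0.0, 'joints': array([-1.19502270e+00,  2.13400849e-01, -3.50738767e-02,  1.32350854e+00,
       -1.30555555e-05,  1.57080697e+00]), 'joint_velocities': array([ 0.00045018, -0.00150697,  0.00128763, -0.00150959, -0.00014344,
        0.0009949 ]), 'tau': array([ 3.53556665e-03, -6.86161065e+01,  4.87118161e+01,  1.73131528e-02,
        9.98668907e-05, -2.57702391e-05]), 'tool_pos': array([ 0.18336627, -0.46479375,  0.23878797]), 'eef_rot': array([-5.81805735e-04,  9.82401957e-01,  1.86778059e-01, -1.17266291e-04]), 'ft_force': array([-0.19362593,  1.21120126,  0.14422419]), 'wrist_torque': array([-0.01033983,  0.0168846 ,  0.02699333]), 'grasp_force': 0.0, 'finger_gap': 1.0012346939769285}
{'fov_y': 49.97136708579935, 'cx': 317.9844860986495, 'cy': 241.58121896638167, 'extrinsics': array([[-0.02890914, -0.99955412, -0.00747214,  0.00532741],
       [-0.98945497,  0.02967683, -0.14176792,  0.58881519],
       [ 0.14192646,  0.00329495, -0.98987172,  1.01239662],
       [ 0.        ,  0.        ,  0.        ,  1.        ]])}
{'fov_y': 48.08967545312374, 'cx': 313.0537760497377, 'cy': 242.1757809889445, 'extrinsics': array([[-0.04758158,  0.99877316, -0.01371746,  0.03349284],
       [ 0.81494479,  0.03087574, -0.57871554, -0.44590252],
       [-0.57758201, -0.03871517, -0.8154141 ,  1.32118031],
       [ 0.        ,  0.        ,  0.        ,  1.        ]])}
{'fov_y': 65.70646984690485, 'cx': 312.94232440699227, 'cy': 243.77095083006117, 'tool_from_camera': array([[-1.73492425e-03, -9.44946323e-01, -3.27220777e-01,
         8.38580132e-02],
       [ 9.99998409e-01, -1.77498385e-03, -1.76202223e-04,
         3.53336439e-04],
       [-4.14309953e-04, -3.27220562e-01,  9.44947899e-01,
        -1.33822177e-01],
       [ 0.00000000e+00,  0.00000000e+00,  0.00000000e+00,
         1.00000000e+00]])}
```

View pics/top0.png

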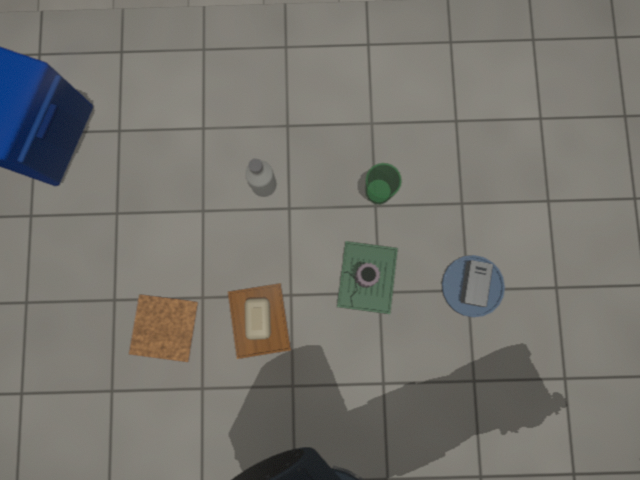

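View pics/scene0.png

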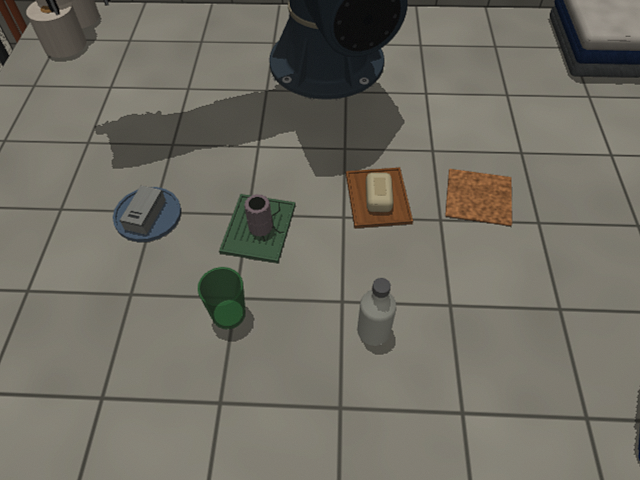

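Top view: cork mat at (163,328), wooden tray with soap at (259,319), green tray with rollers at (367,275), saucer with pin box at (475,285), bottle at (259,175), tumbler at (382,184). The scene view agrees with this. Next I'll measure them by colour.

```bash
cat > m.py <<'E'
from h import *
def measure(img,verbose=1):
    hsv=cv2.cvtColor(img,cv2.COLOR_RGB2HSV); out={}
    H,S,V=[hsv[...,i].astype(int) for i in range(3)]
    def big(m,box,z,nm,fill=True):
        x0,y0,x1,y1=box; mm=np.zeros(m.shape,np.uint8); mm[y0:y1,x0:x1]=m[y0:y1,x0:x1]*255
        mm=cv2.morphologyEx(mm,cv2.MORPH_OPEN,np.ones((3,3)))
        c=max(cv2.findContours(mm,cv2.RETR_EXTERNAL,cv2.CHAIN_APPROX_NONE)[0],key=cv2.contourArea)[:,0]
        w=toplane('top',c,z)[:,:2].astype(np.float32)*1000
        r=cv2.minAreaRect(cv2.convexHull(w)); b=cv2.boxPoints(r)
        e=b[1]-b[0]; g=b[2]-b[1]; l=e if np.hypot(*e)>np.hypot(*g) else g
        yaw=np.degrees(np.arctan2(l[1],l[0]))%180
        print(nm,'c',np.round(r[0],1),'size',np.round(sorted(r[1]),1),'yaw %.1f'%yaw)
    big((H<18)&(S>90),(120,285,210,370),.006,'cork')
    big((H<18)&(S>90),(220,275,300,365),.010,'wood')
    big((H>45)&(H<90)&(S>60),(325,235,405,320),.010,'green')
    big((H>95)&(H<125)&(S>60),(430,245,515,325),.010,'saucer')
    big((S<90)&(V>140),(240,290,275,345),.036,'soap')
    big((S<40)&(V>120),(460,255,500,315),.038,'pinbox')
    big(~((H>45)&(H<90)&(S>60))&(V>90),(352,258,385,290),.076,'rollers')
    return hsv
if __name__=='__main__':
    img=cv2.imread('pics/top0.png')[:,:,::-1].copy()
    hsv=measure(img)
    for p in [(258,318),(268,318),(480,283),(465,283),(368,264),(368,274),(376,270)]: print(p,hsv[p[1],p[0]])
    crop=cv2.resize(img[225:375,120:520],None,fx=2,fy=2,interpolation=cv2.INTER_CUBIC)
    cv2.imwrite('pics/crop0.png',crop[:,:,::-1])
    d=np.load('pics/top0.png.npy'); print(d[318,258],d[283,482],d[267,368],d[328,163])
    print(toplane('top',[[259,175],[382,184]],0.05))
E
python3 m.py
```

```text
cork c [423.9 314.5] size [123.4 123.7] yaw 171.2
wood c [432.6 115.7] size [111.2 138.7] yaw 7.5Traceback (most recent call last):
  File "m.py", line 24, in <module>
    hsv=measure(img)
  File "m.py", line 16, in measure
    big((H>45)&(H<90)&(S>60),(325,235,405,320),.010,'green')
    ~~~^^^^^^^^^^^^^^^^^^^^^^^^^^^^^^^^^^^^^^^^^^^^^^^^^^^^^
  File "m.py", line 8, in big
    c=max(cv2.findContours(mm,cv2.RETR_EXTERNAL,cv2.CHAIN_APPROX_NONE)[0],key=cv2.contourArea)[:,0]
      ~~~^^^^^^^^^^^^^^^^^^^^^^^^^^^^^^^^^^^^^^^^^^^^^^^^^^^^^^^^^^^^^^^^^^^^^^^^^^^^^^^^^^^^^
ValueError: max() iterable argument is empty
```

```bash
python3 - <<'E'
import cv2
hsv=cv2.cvtColor(cv2.imread('pics/top0.png'),cv2.COLOR_BGR2HSV)
for p in [(385,255),(345,300),(450,286),(258,318),(268,318),(245,318),(480,283),(465,283),(368,264),(368,274),(376,270),(300,250)]: print(p,hsv[p[1],p[0]])
E
```

```text
(385, 255) [ 64  55 107]
(345, 300) [ 63  49 110]
(450, 286) [105  66 119]
(258, 318) [ 22  55 153]
(268, 318) [ 23  50 127]
(245, 318) [ 17  71 126]
(480, 283) [ 30   6 128]
(465, 283) [ 0  4 62]
(368, 264) [172  23 124]
(368, 274) [53 20 52]
(376, 270) [168  26 126]
(300, 250) [ 24  19 134]
```

```bash
python3 - <<'E'
s=open('m.py').read()
s=s.replace("(H>45)&(H<90)&(S>60),(325","(H>45)&(H<90)&(S>35),(325").replace("(H<125)&(S>60)","(H<125)&(S>45)").replace("(S<90)&(V>140)","(H>18)&(V>100)").replace("(S<40)&(V>120)","(S<25)&(V>100)").replace("~((H>45)&(H<90)&(S>60))&(V>90)","(H>150)&(S>12)&(V>90)")
open('m.py','w').write(s)
E
python3 m.py
```

```text
cork c [423.9 314.5] size [123.4 123.7] yaw 171.2
wood c [432.6 115.7] size [111.2 138.7] yaw 7.5
green c [ 516.2 -112.1] size [111.1 138.8] yaw 170.5
saucer c [ 491.4 -331. ] size [125.1 125.8] yaw 132.4
soap c [436.8 115.6] size [48.6 78.2] yaw 179.1
pinbox c [ 495.3 -334.7] size [44.4 87.4] yaw 167.1
rollers c [ 515.8 -107.3] size [41.2 41.3] yaw 88.3
(258, 318) [ 22  55 153]
(268, 318) [ 23  50 127]
(480, 283) [ 30   6 128]
(465, 283) [ 0  4 62]
(368, 264) [172  23 124]
(368, 274) [53 20 52]
(376, 270) [168  26 126]
1.0359799 1.0456016 1.006707 1.0671167
[[ 0.73051044  0.10607733  0.05      ]
 [ 0.70353474 -0.14748794  0.05      ]]
```

View pics/crop0.png

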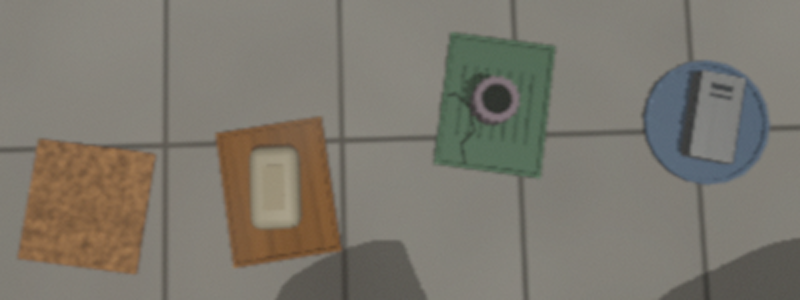

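The measured sizes match the given ones. Plan: pin box to cork, rollers to saucer, soap to green, pin box to wood. First I'll hover over the pin box.

```bash
for i in 1; do
python3 -m jog '[[0.97,0.41,-0.3,0,0,-0.0475],[0.97,0.41,-0.3,0,0,-0.0475],[0.97,0.41,-0.3,0,0,-0.0475]]' -1
python3 -m jog '[[0.97,0.41,-0.3,0,0,-0.0475],[0.97,0.41,-0.3,0,0,-0.0475],[0.97,0.41,-0.3,0,0,-0.0475]]'
python3 -m jog '[[0.97,0.41,-0.3,0,0,-0.0475],[0.97,0.41,-0.3,0,0,-0.0475],[0.97,0.41,-0.3,0,0,-0.0475]]'
python3 -m jog '[[0.97,0.41,-0.3,0,0,-0.0475],[0.97,0.41,-0.3,0,0,-0.0475],[0.97,0.41,-0.3,0,0,-0.0475],[0.97,0.41,-0.3,0,0,-0.0475]]'
done
python3 -c "
from h import *
s=sense();print(s['joints'].round(3),s['tool_pos'],s['eef_rot'])
shot('wrist','w1.png')"
```

```text
time: 0.4
tool_pos: [0.2638, -0.43, 0.2136]
eef_rot: [-0.001, 0.993, 0.114, -0.0]
ft_force: [-1.1, 0.7, -0.2]
finger_gap: 0.999
grasp_force: 0.0
time: 0.7
tool_pos: [0.3412, -0.3973, 0.1896]
eef_rot: [-0.001, 0.999, 0.04, -0.0]
ft_force: [-1.5, -0.2, -1.0]
finger_gap: 1.003
grasp_force: 0.0
time: 1.0
tool_pos: [0.4184, -0.3649, 0.1656]
eef_rot: [-0.001, 0.999, -0.034, -0.001]
ft_force: [-0.9, -0.2, -0.4]
finger_gap: 1.001
grasp_force: 0.0
time: 1.4
tool_pos: [0.4934, -0.3341, 0.143]
eef_rot: [-0.0, 0.994, -0.11, -0.001]
ft_force: [-0.2, -1.1, 0.5]
finger_gap: 0.998
grasp_force: 0.0
[-0.595  0.443  0.043  1.171 -0.     2.766] [ 0.49340165 -0.33406253  0.14302374] [-4.85507239e-05  9.93976901e-01 -1.09588318e-01 -5.64089903e-04]
```

View pics/w1.png

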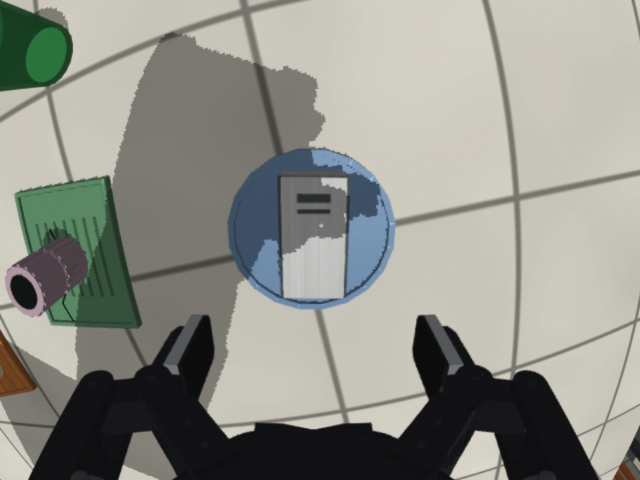

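The box is centred in column (314) and square between the fingers. Along the tool's x it is about 3 mm farther ahead. I'll do a half turn to stay clear of the last joint's limit, then descend and grip.

```bash

python3 -m jog '[[0.04,0,0,0,0,0.2],[0.04,0,0,0,0,0.2],[0.04,0,0,0,0,0.2],[0.04,0,0,0,0,0.2],[0.04,0,0,0,0,0.2]]' >/dev/null
for k in 1; do python3 -m jog '[[0,0,0,0,0,0.2],[0,0,0,0,0,0.2],[0,0,0,0,0,0.2],[0,0,0,0,0,0.2],[0,0,0,0,0,0.2]]' >/dev/null
python3 -m jog '[[0,0,0,0,0,0.2],[0,0,0,0,0,0.2],[0,0,0,0,0,0.2],[0,0,0,0,0,0.2],[0,0,0,0,0,0.2]]' >/dev/null
python3 -m jog '[[0,0,0,0,0,0.2],[0,0,0,0,0,0.2],[0,0,0,0,0,0.2],[0,0,0,0,0,0.2],[0,0,0,0,0,0.2]]' >/dev/null; done
python3 -m jog '[[0,0,0,0,0,0.2],[0,0,0,0,0,0.2],[0,0,0,0,0,0.2],[0,0,0,0,0,0.2],[0,0,0,0,0,0.2]]'
python3 -m jog '[[0,0,-0.4,0,0,0],[0,0,-0.77,0,0,0],[0,0,-0.77,0,0,0]]' 
python3 -c "
from h import *
s=sense();print(s['joints'].round(3),s['tool_pos'],s['eef_rot'])"
```

```text
time: 3.95
tool_pos: [0.497, -0.334, 0.1434]
eef_rot: [0.0, 0.112, 0.994, -0.0]
ft_force: [-0.1, -0.6, 0.5]
finger_gap: 1.001
grasp_force: 0.0
time: 4.25
tool_pos: [0.495, -0.3327, 0.0784]
eef_rot: [-0.003, 0.114, 0.993, 0.001]
ft_force: [-1.0, 0.1, 0.1]
finger_gap: 1.003
grasp_force: 0.0
[-0.592  0.489 -0.055  1.032 -0.    -0.363] [ 0.49500707 -0.33268063  0.07838677] [-0.00253851  0.11409461  0.9934658   0.00129441]
```

```bash

python3 -m jog '[[0,0,-0.3,0,0,0],[0,0,-0.6,0,0,0],[0,0,-0.76,0,0,0],[0,0,-0.76,0,0,0]]' 
python3 -m jog '[[0,0,0,0,0,0],[0,0,0,0,0,0],[0,0,0,0,0,0],[0,0,0,0,0,0],[0,0,0,0,0,0]]' 1
python3 -m jog '[[0,0,0,0,0,0],[0,0,0,0,0,0],[0,0,0,0,0,0],[0,0,0,0,0,0],[0,0,0,0,0,0]]'
```

```text
time: 4.65
tool_pos: [0.4966, -0.3336, 0.0204]
eef_rot: [-0.001, 0.112, 0.994, 0.0]
ft_force: [-0.4, 0.2, 0.8]
finger_gap: 0.996
grasp_force: 0.0
time: 5.15
tool_pos: [0.4978, -0.3344, 0.0224]
eef_rot: [0.001, 0.111, 0.994, -0.0]
ft_force: [-1.2, 1.6, 11.0]
finger_gap: 0.543
grasp_force: 62.2
time: 5.65
tool_pos: [0.4978, -0.3344, 0.0224]
eef_rot: [0.001, 0.111, 0.994, -0.0]
ft_force: [-2.5, 1.0, 9.3]
finger_gap: 0.549
grasp_force: 62.2
```

```bash

python3 -m jog '[[0,0,0.4,0,0,0],[0,0,0.8,0,0,0],[0,0,0.8,0,0,0]]'
python3 -m jog '[[0,0,0.4,0,0,0],[0,0,0.7,0,0,0],[0,0,0.7,0,0,0]]' >/dev/null
python3 -m jog '[[-0.05,0.45,0,0,0,0.0062],[-0.1,0.9,0,0,0,0.0124]]' >/dev/null
python3 -m jog '[[-0.05,0.45,0,0,0,0.0062],[-0.1,0.9,0,0,0,0.0124]]' >/dev/null
python3 -m jog '[[-0.05,0.45,0,0,0,0.0062],[-0.1,0.9,0,0,0,0.0124]]' >/dev/null
python3 -m jog '[[-0.05,0.45,0,0,0,0.0062],[-0.1,0.9,0,0,0,0.0124]]' >/dev/null
python3 -m jog '[[-0.05,0.45,0,0,0,0.0062],[-0.1,0.9,0,0,0,0.0124]]' >/dev/null
python3 -m jog '[[-0.05,0.45,0,0,0,0.0062],[-0.1,0.9,0,0,0,0.0124]]' >/dev/null
python3 -m jog '[[-0.05,0.45,0,0,0,0.0062],[-0.1,0.9,0,0,0,0.0124]]' >/dev/null
python3 -m jog '[[-0.05,0.45,0,0,0,0.0062],[-0.1,0.9,0,0,0,0.0124]]' >/dev/null
python3 -m jog '[[-0.05,0.45,0,0,0,0.0062],[-0.1,0.9,0,0,0,0.0124],[-0.1,0.9,0,0,0,0.0124],[-0.1,0.9,0,0,0,0.0124]]'
python3 -c "
from h import *
s=sense();print(s['joints'].round(3),s['tool_pos'],s['eef_rot'])
shot('scene','s2.png')"
```

```text
time: 5.95
tool_pos: [0.4992, -0.3353, 0.0897]
eef_rot: [0.003, 0.11, 0.994, -0.002]
ft_force: [0.6, -1.5, -2.9]
finger_gap: 0.542
grasp_force: 63.1
time: 8.25
tool_pos: [0.4245, 0.3143, 0.14]
eef_rot: [-0.001, -0.065, 0.998, -0.0]
ft_force: [-0.5, -0.6, -1.6]
finger_gap: 0.544
grasp_force: 63.1
[ 0.637  0.31  -0.16   1.102 -0.     0.507] [0.4244964  0.31427779 0.13997597] [-5.17781430e-04 -6.52856679e-02  9.97866377e-01 -4.55859731e-04]
```

View pics/s2.png

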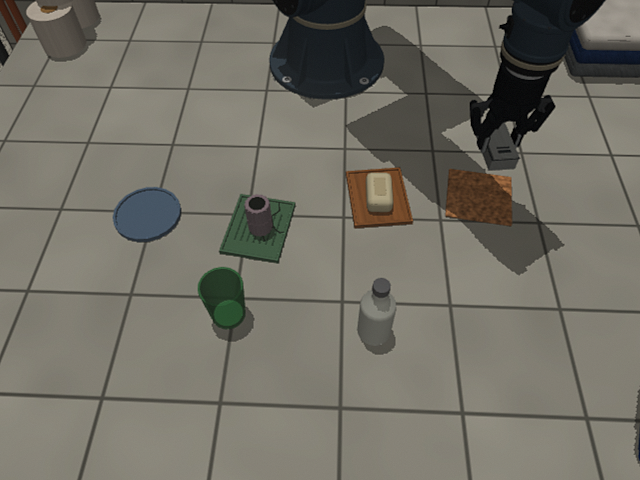

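The box is held level at (500,150), above the mat at (480,197) in the picture. I'll lower it.

```bash

python3 -m jog '[[0,0,-0.4,0,0,0],[0,0,-0.8,0,0,0]]' >/dev/null
python3 -m jog '[[0,0,-0.3,0,0,0],[0,0,-0.6,0,0,0],[0,0,-0.6,0,0,0],[0,0,-0.6,0,0,0]]'
python3 -m jog '[[0,0,-0.03,0,0,0],[0,0,-0.06,0,0,0],[0,0,-0.06,0,0,0]]'
```

```text
time: 8.9
tool_pos: [0.4252, 0.3133, 0.0294]
eef_rot: [-0.0, -0.064, 0.998, -0.0]
ft_force: [0.7, 0.4, -1.7]
finger_gap: 0.545
grasp_force: 62.9
time: 9.2
tool_pos: [0.4254, 0.3142, 0.0245]
eef_rot: [0.0, -0.065, 0.998, 0.0]
ft_force: [0.4, 0.4, -1.4]
finger_gap: 0.549
grasp_force: 63.0
```

```bash

python3 -m jog '[[0,0,-0.02,0,0,0],[0,0,-0.03,0,0,0],[0,0,-0.03,0,0,0]]'
python3 -m jog '[[0,0,0,0,0,0],[0,0,0,0,0,0],[0,0,0,0,0,0],[0,0,0,0,0,0],[0,0,0,0,0,0]]' -1
python3 -m jog '[[0,0,0.4,0,0,0],[0,0,0.8,0,0,0],[0,0,0.8,0,0,0],[0,0,0.8,0,0,0]]'
python3 -m jog '[[0,0,0.4,0,0,0],[0,0,0.8,0,0,0],[0,0,0.8,0,0,0]]'
```

```text
time: 9.5
tool_pos: [0.4253, 0.3143, 0.0224]
eef_rot: [0.0, -0.065, 0.998, 0.0]
ft_force: [-3.7, -2.0, 12.2]
finger_gap: 0.545
grasp_force: 64.5
time: 10.0
tool_pos: [0.4251, 0.3141, 0.0216]
eef_rot: [-0.0, -0.065, 0.998, -0.0]
ft_force: [-0.2, -0.5, -0.2]
finger_gap: 1.0
grasp_force: 0.0
time: 10.4
tool_pos: [0.4254, 0.3144, 0.086]
eef_rot: [0.001, -0.065, 0.998, 0.0]
ft_force: [0.6, 0.5, 0.3]
finger_gap: 1.0
grasp_force: 0.0
time: 10.7
tool_pos: [0.4263, 0.315, 0.1522]
eef_rot: [0.002, -0.065, 0.998, 0.001]
ft_force: [0.6, 0.7, -0.2]
finger_gap: 1.001
grasp_force: 0.0
```

```bash

python3 -m jog '[[0.09,-0.45,0,0,0,0],[0.188,-0.882,0,0,0,0]]' >/dev/null
python3 -m jog '[[0.09,-0.45,0,0,0,0],[0.188,-0.882,0,0,0,0]]' >/dev/null
python3 -m jog '[[0.09,-0.45,0,0,0,0],[0.188,-0.882,0,0,0,0]]' >/dev/null
python3 -m jog '[[0.09,-0.45,0,0,0,0],[0.188,-0.882,0,0,0,0]]' >/dev/null
python3 -m jog '[[0.09,-0.45,0,0,0,0],[0.188,-0.882,0,0,0,0]]' >/dev/null
python3 -m jog '[[0.09,-0.45,0,0,0,0],[0.188,-0.882,0,0,0,0],[0.188,-0.882,0,0,0,0],[0.188,-0.882,0,0,0,0]]'
python3 -c "
from h import *
s=sense();print(s['joints'].round(3),s['tool_pos'],s['eef_rot'])
shot('wrist','w3.png')"
```

```text
time: 12.1
tool_pos: [0.5146, -0.1097, 0.1481]
eef_rot: [-0.001, -0.064, 0.998, 0.0]
ft_force: [0.1, 0.1, -0.2]
finger_gap: 1.002
grasp_force: 0.0
[-0.21   0.302 -0.15   1.121  0.    -0.338] [ 0.51462631 -0.10965091  0.14813631] [-1.08678190e-03 -6.39156989e-02  9.97954637e-01  3.79972597e-04]
```

View pics/w3.png

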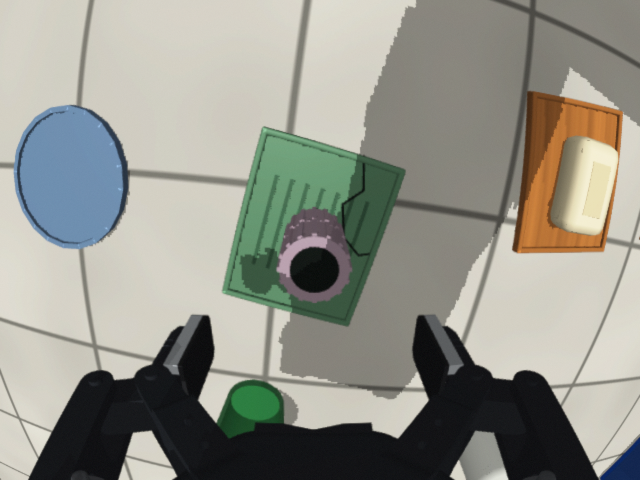

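The ring's centre is at (314,268), which puts the rollers centred across the fingers and within 3 mm along the tool's x. I'll grasp them.

```bash

python3 -m jog '[[0.03,0,-0.35,0,0,0],[0.03,0,-0.68,0,0,0],[0.03,0,-0.68,0,0,0]]' >/dev/null
python3 -m jog '[[0,0,-0.3,0,0,0],[0,0,-0.6,0,0,0],[0,0,-0.68,0,0,0],[0,0,-0.68,0,0,0]]'
python3 -m jog '[[0,0,0,0,0,0],[0,0,0,0,0,0],[0,0,0,0,0,0],[0,0,0,0,0,0],[0,0,0,0,0,0]]' 1
python3 -m jog '[[0,0,0,0,0,0],[0,0,0,0,0,0]]'
python3 -m jog '[[0,0,0.4,0,0,0],[0,0,0.8,0,0,0],[0,0,0.8,0,0,0]]' 
python3 -m jog '[[0,0,0.3,0,0,0],[0,0,0.5,0,0,0],[0,0,0.5,0,0,0],[0,0,0.5,0,0,0]]'
```

```text
time: 12.85
tool_pos: [0.5174, -0.1087, 0.0411]
eef_rot: [-0.001, -0.065, 0.998, 0.0]
ft_force: [0.5, 0.6, -0.2]
finger_gap: 1.006
grasp_force: 0.0
time: 13.35
tool_pos: [0.5184, -0.1094, 0.0421]
eef_rot: [0.001, -0.065, 0.998, -0.0]
ft_force: [-3.2, 0.7, 11.8]
finger_gap: 0.529
grasp_force: 59.9
time: 13.55
tool_pos: [0.5184, -0.1093, 0.0421]
eef_rot: [0.001, -0.065, 0.998, -0.0]
ft_force: [-2.7, 0.7, 11.1]
finger_gap: 0.525
grasp_force: 59.9
time: 13.85
tool_pos: [0.5201, -0.1098, 0.1092]
eef_rot: [0.003, -0.065, 0.998, -0.001]
ft_force: [1.1, -0.7, -2.6]
finger_gap: 0.524
grasp_force: 61.6
time: 14.25
tool_pos: [0.5177, -0.1093, 0.1444]
eef_rot: [0.0, -0.065, 0.998, 0.0]
ft_force: [-0.6, -0.5, -0.9]
finger_gap: 0.525
grasp_force: 61.6
```

```bash

python3 -m jog '[[-0.05,-0.45,0,0,0,0],[-0.11,-0.925,0,0,0,0]]' >/dev/null
python3 -m jog '[[-0.05,-0.45,0,0,0,0],[-0.11,-0.925,0,0,0,0]]' >/dev/null
python3 -m jog '[[-0.05,-0.45,0,0,0,0],[-0.11,-0.925,0,0,0,0],[-0.11,-0.925,0,0,0,0],[-0.11,-0.925,0,0,0,0]]' >/dev/null
python3 -m jog '[[0,0,-0.3,0,0,0],[0,0,-0.6,0,0,0],[0,0,-0.6,0,0,0]]' >/dev/null
python3 -m jog '[[0,0,-0.3,0,0,0],[0,0,-0.56,0,0,0],[0,0,-0.56,0,0,0],[0,0,-0.56,0,0,0]]'
python3 -m jog '[[0,0,-0.03,0,0,0],[0,0,-0.05,0,0,0],[0,0,-0.05,0,0,0],[0,0,-0.05,0,0,0]]'
python3 -c "
from h import *
s=sense();print(s['joints'].round(3),s['tool_pos'],s['eef_rot'])
shot('top','t4.png')"
```

```text
time: 15.75
tool_pos: [0.4917, -0.3308, 0.0531]
eef_rot: [0.0, -0.065, 0.998, 0.0]
ft_force: [0.4, 0.5, -0.1]
finger_gap: 0.529
grasp_force: 62.0
time: 16.15
tool_pos: [0.4915, -0.3313, 0.0485]
eef_rot: [0.0, -0.065, 0.998, -0.0]
ft_force: [0.1, -0.9, -1.1]
finger_gap: 0.526
grasp_force: 62.0
[-0.593  0.502 -0.116  0.952 -0.    -0.723] [ 0.49147294 -0.3313421   0.04846236] [ 1.54569913e-04 -6.47146323e-02  9.97903790e-01 -1.31943241e-04]
```

View pics/t4.png

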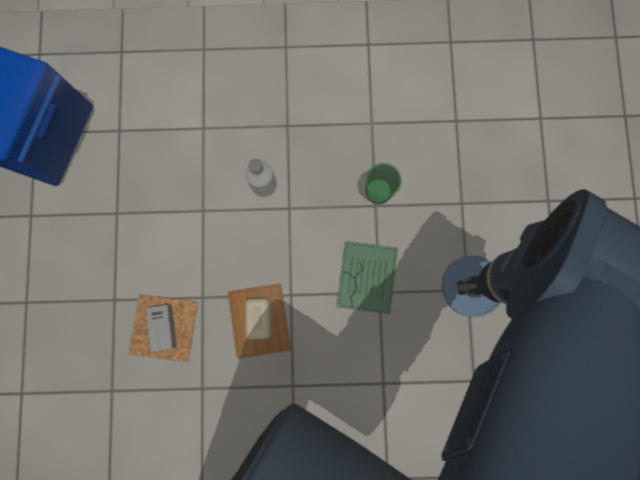

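The pin box lies on the cork at (160,328), and the green tray is free. I'll lower the rollers the last 6 mm and release.

```bash

python3 -m jog '[[0,0,-0.03,0,0,0],[0,0,-0.06,0,0,0],[0,0,-0.075,0,0,0],[0,0,-0.085,0,0,0],[0,0,-0.085,0,0,0]]'
python3 -m jog '[[0,0,0,0,0,0],[0,0,0,0,0,0],[0,0,0,0,0,0],[0,0,0,0,0,0],[0,0,0,0,0,0]]' -1
python3 -m jog '[[0,0,0.3,0,0,0],[0,0,0.8,0,0,0],[0,0,0.8,0,0,0],[0,0,0.8,0,0,0]]'
python3 -m jog '[[0,0,0.4,0,0,0],[0,0,0.5,0,0,0],[0,0,0.5,0,0,0]]'
python3 -c "
from h import *
s=sense();print(s['joints'].round(3),s['tool_pos'],s['eef_rot'])
shot('wrist','w4.png')"
```

```text
time: 16.7
tool_pos: [0.4913, -0.3312, 0.0421]
eef_rot: [0.0, -0.065, 0.998, -0.0]
ft_force: [-6.0, 3.4, 15.9]
finger_gap: 0.525
grasp_force: 63.6
time: 17.2
tool_pos: [0.4913, -0.3312, 0.0412]
eef_rot: [-0.0, -0.065, 0.998, 0.0]
ft_force: [-0.2, -0.8, -0.3]
finger_gap: 1.001
grasp_force: 0.0
time: 17.6
tool_pos: [0.4919, -0.3316, 0.1061]
eef_rot: [0.001, -0.065, 0.998, -0.001]
ft_force: [-1.0, 0.0, 0.0]
finger_gap: 0.998
grasp_force: 0.0
time: 17.9
tool_pos: [0.4917, -0.3315, 0.1456]
eef_rot: [0.0, -0.065, 0.998, -0.0]
ft_force: [-0.2, 0.0, -0.5]
finger_gap: 0.999
grasp_force: 0.0
[-0.593  0.434  0.036  1.171  0.    -0.723] [ 0.49171735 -0.33148456  0.14564724] [ 4.50942725e-04 -6.47295303e-02  9.97902683e-01 -3.46225728e-04]
```

View pics/w4.png

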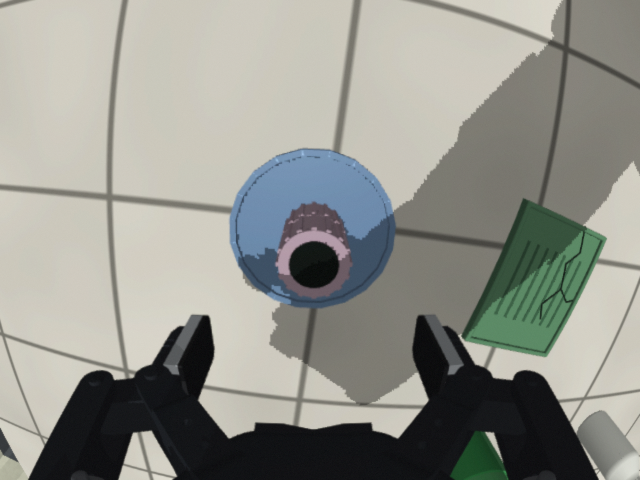

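The rollers stand centred on the saucer (ring at (314,264), saucer centre near (313,228)). Next is the soap.

```bash

python3 -m jog '[[-0.057,0.46,0,0,0,-0.004],[-0.114,0.931,0,0,0,-0.0078]]' >/dev/null
python3 -m jog '[[-0.057,0.46,0,0,0,-0.004],[-0.114,0.931,0,0,0,-0.0078]]' >/dev/null
python3 -m jog '[[-0.057,0.46,0,0,0,-0.004],[-0.114,0.931,0,0,0,-0.0078]]' >/dev/null
python3 -m jog '[[-0.057,0.46,0,0,0,-0.004],[-0.114,0.931,0,0,0,-0.0078]]' >/dev/null
python3 -m jog '[[-0.057,0.46,0,0,0,-0.004],[-0.114,0.931,0,0,0,-0.0078]]' >/dev/null
python3 -m jog '[[-0.057,0.46,0,0,0,-0.004],[-0.114,0.931,0,0,0,-0.0078],[-0.114,0.931,0,0,0,-0.0078],[-0.114,0.931,0,0,0,-0.0078]]'
cat > w.py <<'E'
from h import *
import sys
from scipy.spatial.transform import Rotation as Ro
def wrist(f):
    s=sense(); p,d=shot('wrist',f); return s,p
def wplane(s,uv,z):
    c,fl=cal('wrist'); T=np.array(c['tool_from_camera'])
    q=s['eef_rot']; Rw=Ro.from_quat([q[1],q[2],q[3],q[0]]).as_matrix()
    uv=np.atleast_2d(uv).astype(float)-[c['cx'],c['cy']]; r=np.hypot(*uv.T); a=r/fl
    v=np.c_[uv/np.maximum(r,1e-9)[:,None]*np.sin(a)[:,None],np.cos(a)]
    dw=v@T[:3,:3].T@Rw.T; o=s['tool_pos']+Rw@T[:3,3]
    return o+dw*((z-o[2])/dw[:,2])[:,None]
E
python3 - <<'E'
from w import *
s,p=wrist('w5.png'); print(s['tool_pos'],s['eef_rot'])
h=cv2.cvtColor(p,cv2.COLOR_RGB2HSV); print(h[200:260:20,310],h[220,250])
E
```

```text
time: 19.35
tool_pos: [0.4358, 0.116, 0.1441]
eef_rot: [-0.001, 0.008, 1.0, -0.0]
ft_force: [-0.1, -0.5, 0.3]
finger_gap: 0.997
grasp_force: 0.0
[0.43576019 0.11598234 0.14406613] [-9.36421083e-04  7.73273774e-03  9.99969601e-01 -3.54846988e-04]
[[ 22  58 166]
 [ 22  71 150]
 [ 21  71 151]] [ 14 179 195]
```

View pics/w5.png

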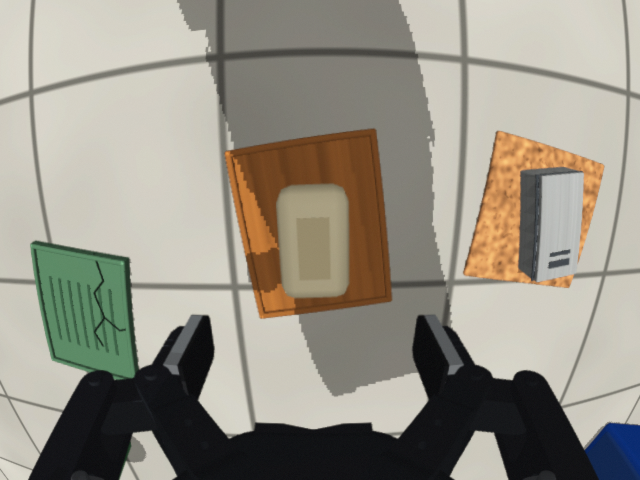

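The soap is square between the fingers, centred at (313,241) and about 2 mm off along the tool's x. I'll grasp it and carry it to the green tray.

```bash

python3 -m jog '[[0.02,0,-0.4,0,0,0],[0.02,0,-0.77,0,0,0],[0.02,0,-0.77,0,0,0]]' >/dev/null
python3 -m jog '[[0,0,-0.3,0,0,0],[0,0,-0.6,0,0,0],[0,0,-0.76,0,0,0],[0,0,-0.76,0,0,0]]'
python3 -m jog '[[0,0,0,0,0,0],[0,0,0,0,0,0],[0,0,0,0,0,0],[0,0,0,0,0,0],[0,0,0,0,0,0]]' 1
python3 -m jog '[[0,0,0,0,0,0],[0,0,0,0,0,0]]'
python3 -m jog '[[0,0,0.3,0,0,0],[0,0,0.7,0,0,0],[0,0,0.7,0,0,0]]' 
python3 -m jog '[[0,0,0.3,0,0,0],[0,0,0.5,0,0,0],[0,0,0.5,0,0,0]]'
```

```text
time: 20.1
tool_pos: [0.4376, 0.1147, 0.0225]
eef_rot: [-0.001, 0.009, 1.0, -0.0]
ft_force: [-1.0, -0.2, -0.4]
finger_gap: 1.001
grasp_force: 0.0
time: 20.6
tool_pos: [0.4391, 0.1157, 0.0243]
eef_rot: [0.001, 0.009, 1.0, 0.0]
ft_force: [-2.1, -2.6, 15.8]
finger_gap: 0.574
grasp_force: 59.9
time: 20.8
tool_pos: [0.4391, 0.1156, 0.0243]
eef_rot: [0.001, 0.009, 1.0, 0.0]
ft_force: [-3.4, -3.2, 15.6]
finger_gap: 0.574
grasp_force: 59.9
time: 21.1
tool_pos: [0.4405, 0.1162, 0.0827]
eef_rot: [0.003, 0.009, 1.0, 0.001]
ft_force: [0.8, 0.6, -2.1]
finger_gap: 0.574
grasp_force: 64.2
time: 21.4
tool_pos: [0.4394, 0.1159, 0.1205]
eef_rot: [0.002, 0.009, 1.0, 0.0]
ft_force: [-1.0, 0.6, -2.4]
finger_gap: 0.576
grasp_force: 64.1
```

```bash

python3 -m jog '[[0.16,-0.47,0,0,0,-0.008],[0.325,-0.95,0,0,0,-0.016]]' >/dev/null
python3 -m jog '[[0.16,-0.47,0,0,0,-0.008],[0.325,-0.95,0,0,0,-0.016]]' >/dev/null
python3 -m jog '[[0.16,-0.47,0,0,0,-0.008],[0.325,-0.95,0,0,0,-0.016],[0.325,-0.95,0,0,0,-0.016],[0.325,-0.95,0,0,0,-0.016]]'
python3 -m jog '[[0,0,-0.3,0,0,0],[0,0,-0.6,0,0,0],[0,0,-0.6,0,0,0]]' >/dev/null
python3 -m jog '[[0,0,-0.2,0,0,0],[0,0,-0.4,0,0,0],[0,0,-0.5,0,0,0],[0,0,-0.5,0,0,0],[0,0,-0.5,0,0,0]]'
```

```text
time: 22.2
tool_pos: [0.5157, -0.113, 0.1176]
eef_rot: [-0.001, 0.085, 0.996, 0.0]
ft_force: [0.3, 0.9, -1.9]
finger_gap: 0.571
grasp_force: 64.1
time: 23.0
tool_pos: [0.5165, -0.1122, 0.0317]
eef_rot: [0.0, 0.084, 0.996, -0.0]
ft_force: [-0.6, -0.5, -1.3]
finger_gap: 0.575
grasp_force: 64.1
```

```bash

python3 -m jog '[[0,0,-0.03,0,0,0],[0,0,-0.06,0,0,0],[0,0,-0.08,0,0,0],[0,0,-0.095,0,0,0],[0,0,-0.1,0,0,0]]'
python3 -m jog '[[0,0,0,0,0,0],[0,0,0,0,0,0],[0,0,0,0,0,0],[0,0,0,0,0,0],[0,0,0,0,0,0]]' -1
python3 -m jog '[[0,0,0.3,0,0,0],[0,0,0.8,0,0,0],[0,0,0.8,0,0,0],[0,0,0.8,0,0,0]]'
python3 -m jog '[[0,0,0.4,0,0,0],[0,0,0.7,0,0,0],[0,0,0.7,0,0,0],[0,0,0.7,0,0,0]]'
python3 - <<'E'
from w import *
s,p=wrist('w6.png')
h=cv2.cvtColor(p,cv2.COLOR_RGB2HSV);H,S,V=[h[...,i].astype(int) for i in range(3)]
def rect(m,z,box):
    x0,y0,x1,y1=box; mm=np.zeros(m.shape,np.uint8); mm[y0:y1,x0:x1]=m[y0:y1,x0:x1]*255
    c=max(cv2.findContours(mm,0,cv2.CHAIN_APPROX_NONE)[0],key=cv2.contourArea)[:,0]
    return cv2.minAreaRect((wplane(s,c,z)[:,:2]*1000).astype(np.float32))
print(s['tool_pos'])
B=(205,100,420,340)
print('soap',rect((H<35)&(H>15)&(S>45),.025,B)); print('tray',rect((H>45)&(H<90)&(S>35),.010,B))
E
```

```text
time: 23.5
tool_pos: [0.5164, -0.1124, 0.0243]
eef_rot: [0.0, 0.084, 0.996, -0.0]
ft_force: [-13.0, 3.2, 36.0]
finger_gap: 0.572
grasp_force: 68.2
time: 24.0
tool_pos: [0.5162, -0.1124, 0.0228]
eef_rot: [-0.0, 0.084, 0.996, 0.0]
ft_force: [-0.2, -0.8, -0.0]
finger_gap: 0.999
grasp_force: 0.0
time: 24.4
tool_pos: [0.5169, -0.1125, 0.0876]
eef_rot: [0.001, 0.084, 0.996, -0.0]
ft_force: [0.0, -0.5, -0.4]
finger_gap: 0.999
grasp_force: 0.0
time: 24.8
tool_pos: [0.516, -0.1123, 0.1421]
eef_rot: [-0.0, 0.084, 0.996, 0.0]
ft_force: [0.4, 0.5, -0.4]
finger_gap: 0.999
grasp_force: 0.0
[ 0.51600228 -0.11234455  0.1420674 ]
soap ((515.19140625, -113.2682113647461), (50.62760543823242, 85.96987915039062), 82.0204849243164)
tray ((516.2302856445312, -113.26741790771484), (111.18710327148438, 139.5278778076172), 80.71287536621094)
```

View pics/w6.png

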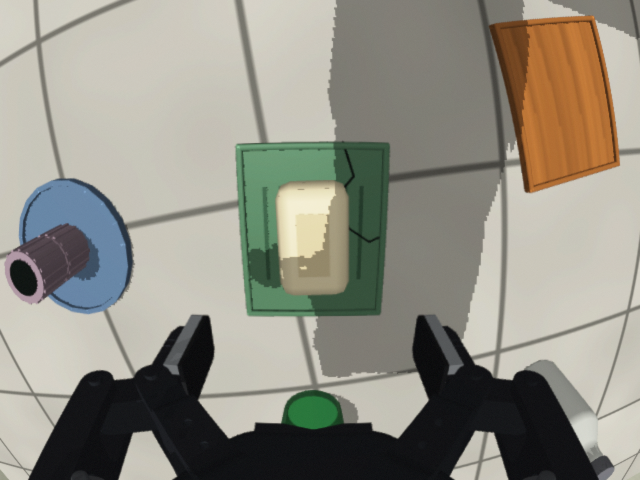

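The soap is within 1 mm and 1.3° of the tray's middle and axis ((313,238) in the picture). Now I'll fetch the pin box from the cork.

```bash

python3 -m jog '[[-0.095,0.44,0,0,0,0.008],[-0.19,0.888,0,0,0,0.0158]]' >/dev/null
python3 -m jog '[[-0.095,0.44,0,0,0,0.008],[-0.19,0.888,0,0,0,0.0158]]' >/dev/null
python3 -m jog '[[-0.095,0.44,0,0,0,0.008],[-0.19,0.888,0,0,0,0.0158]]' >/dev/null
python3 -m jog '[[-0.095,0.44,0,0,0,0.008],[-0.19,0.888,0,0,0,0.0158]]' >/dev/null
python3 -m jog '[[-0.095,0.44,0,0,0,0.008],[-0.19,0.888,0,0,0,0.0158]]' >/dev/null
python3 -m jog '[[-0.095,0.44,0,0,0,0.008],[-0.19,0.888,0,0,0,0.0158],[-0.19,0.888,0,0,0,0.0158],[-0.19,0.888,0,0,0,0.0158]]'
python3 -m jog '[[0,0,-0.3,0,0,0],[0,0,-0.75,0,0,0],[0,0,-0.75,0,0,0],[0,0,-0.75,0,0,0]]'
```

```text
time: 26.25
tool_pos: [0.4241, 0.3139, 0.1414]
eef_rot: [-0.001, -0.065, 0.998, -0.001]
ft_force: [0.0, 0.1, 0.5]
finger_gap: 1.001
grasp_force: 0.0
time: 26.65
tool_pos: [0.4248, 0.3127, 0.083]
eef_rot: [-0.001, -0.064, 0.998, -0.001]
ft_force: [0.7, 0.9, 0.3]
finger_gap: 0.997
grasp_force: 0.0
```

```bash

python3 -m jog '[[0,0,-0.3,0,0,0],[0,0,-0.6,0,0,0],[0,0,-0.76,0,0,0],[0,0,-0.76,0,0,0]]'
python3 -m jog '[[0,0,0,0,0,0],[0,0,0,0,0,0],[0,0,0,0,0,0],[0,0,0,0,0,0],[0,0,0,0,0,0]]' 1
python3 -m jog '[[0,0,0,0,0,0],[0,0,0,0,0,0]]'
python3 -m jog '[[0,0,0.3,0,0,0],[0,0,0.7,0,0,0],[0,0,0.7,0,0,0]]' 
python3 -m jog '[[0,0,0.3,0,0,0],[0,0,0.5,0,0,0],[0,0,0.5,0,0,0],[0,0,0.5,0,0,0]]'
```

```text
time: 27.05
tool_pos: [0.4248, 0.3134, 0.0219]
eef_rot: [-0.001, -0.064, 0.998, -0.0]
ft_force: [0.2, 0.0, 1.0]
finger_gap: 1.004
grasp_force: 0.0
time: 27.55
tool_pos: [0.4257, 0.3143, 0.0235]
eef_rot: [0.001, -0.065, 0.998, 0.001]
ft_force: [-1.9, -2.6, 12.0]
finger_gap: 0.546
grasp_force: 61.5
time: 27.75
tool_pos: [0.4257, 0.3143, 0.0235]
eef_rot: [0.001, -0.065, 0.998, 0.001]
ft_force: [-2.6, -1.5, 11.7]
finger_gap: 0.547
grasp_force: 61.5
time: 28.05
tool_pos: [0.4269, 0.3153, 0.0822]
eef_rot: [0.003, -0.065, 0.998, 0.002]
ft_force: [0.6, 0.1, -2.0]
finger_gap: 0.545
grasp_force: 63.5
time: 28.45
tool_pos: [0.425, 0.3138, 0.1175]
eef_rot: [0.0, -0.065, 0.998, 0.0]
ft_force: [0.3, -0.7, -2.1]
finger_gap: 0.545
grasp_force: 63.5
```

```bash

python3 -m jog '[[0.016,-0.41,0,0,0,0],[0.032,-0.825,0,0,0,0]]' >/dev/null
python3 -m jog '[[0.016,-0.41,0,0,0,0],[0.032,-0.825,0,0,0,0]]' >/dev/null
python3 -m jog '[[0.016,-0.41,0,0,0,0],[0.032,-0.825,0,0,0,0],[0.032,-0.825,0,0,0,0],[0.032,-0.825,0,0,0,0]]'
python3 -m jog '[[0,0,-0.3,0,0,0],[0,0,-0.6,0,0,0],[0,0,-0.6,0,0,0]]' >/dev/null
python3 -m jog '[[0,0,-0.2,0,0,0],[0,0,-0.4,0,0,0],[0,0,-0.48,0,0,0],[0,0,-0.48,0,0,0],[0,0,-0.48,0,0,0]]'
```

```text
time: 29.25
tool_pos: [0.4323, 0.1153, 0.1172]
eef_rot: [-0.001, -0.064, 0.998, -0.0]
ft_force: [0.5, 0.8, -1.9]
finger_gap: 0.544
grasp_force: 63.4
time: 30.05
tool_pos: [0.4331, 0.1162, 0.0325]
eef_rot: [0.0, -0.065, 0.998, 0.0]
ft_force: [0.2, -0.2, -2.1]
finger_gap: 0.547
grasp_force: 63.4
```

```bash

python3 -m jog '[[0,0,-0.03,0,0,0],[0,0,-0.06,0,0,0],[0,0,-0.09,0,0,0],[0,0,-0.11,0,0,0],[0,0,-0.115,0,0,0]]'
python3 -m jog '[[0,0,0,0,0,0],[0,0,0,0,0,0],[0,0,0,0,0,0],[0,0,0,0,0,0],[0,0,0,0,0,0]]' -1
python3 -m jog '[[0,0,0.3,0,0,0],[0,0,0.8,0,0,0],[0,0,0.8,0,0,0],[0,0,0.8,0,0,0]]'
python3 -m jog '[[0,0,0.4,0,0,0],[0,0,0.7,0,0,0],[0,0,0.7,0,0,0],[0,0,0.7,0,0,0]]'
python3 - <<'E'
from w import *
s,p=wrist('w7.png'); shot('scene','s7.png')
h=cv2.cvtColor(p,cv2.COLOR_RGB2HSV);H,S,V=[h[...,i].astype(int) for i in range(3)]
def rect(m,z,box):
    x0,y0,x1,y1=box; mm=np.zeros(m.shape,np.uint8); mm[y0:y1,x0:x1]=m[y0:y1,x0:x1]*255
    c=max(cv2.findContours(mm,0,cv2.CHAIN_APPROX_NONE)[0],key=cv2.contourArea)[:,0]
    return cv2.minAreaRect((wplane(s,c,z)[:,:2]*1000).astype(np.float32))
B=(205,100,420,340)
print('box',rect((S<45),.038,(260,150,365,320))); print('tray',rect((H<20)&(S>90),.010,B))
E
```

```text
time: 30.55
tool_pos: [0.4328, 0.1159, 0.0234]
eef_rot: [0.0, -0.065, 0.998, 0.0]
ft_force: [-13.2, -3.1, 37.0]
finger_gap: 0.542
grasp_force: 67.8
time: 31.05
tool_pos: [0.4327, 0.1159, 0.0224]
eef_rot: [-0.0, -0.065, 0.998, -0.0]
ft_force: [-1.2, -0.1, -0.4]
finger_gap: 1.003
grasp_force: 0.0
time: 31.45
tool_pos: [0.4333, 0.116, 0.0871]
eef_rot: [0.001, -0.065, 0.998, 0.0]
ft_force: [-0.0, 0.4, -0.3]
finger_gap: 1.004
grasp_force: 0.0
time: 31.85
tool_pos: [0.4325, 0.1158, 0.1417]
eef_rot: [-0.0, -0.065, 0.998, -0.0]
ft_force: [-0.2, 0.9, -1.0]
finger_gap: 0.997
grasp_force: 0.0
box ((428.2913818359375, 114.4827880859375), (90.60296630859375, 46.323795318603516), 7.282591342926025)
tray ((432.4508056640625, 114.94953918457031), (139.4262237548828, 111.06059265136719), 7.4236226081848145)
```

View pics/w7.png

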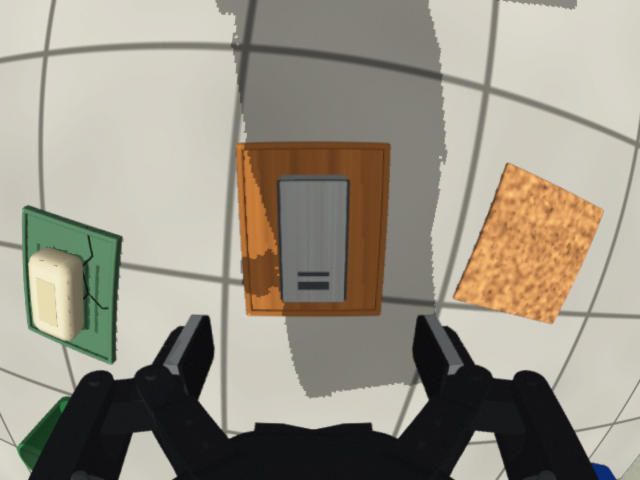

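View pics/s7.png

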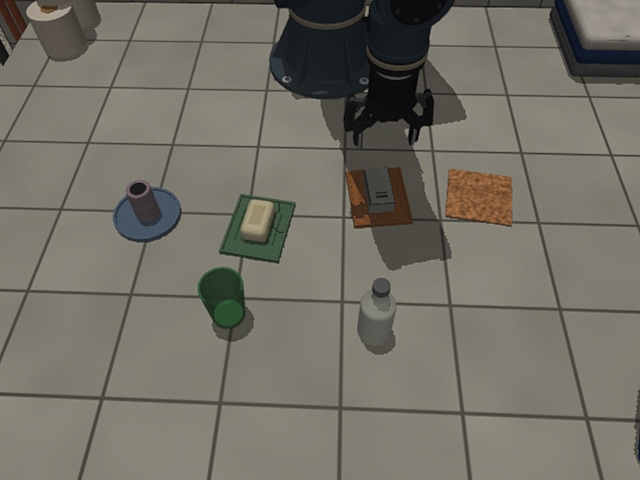

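The box lies within about 4 mm of the wooden tray's middle (around (313,238) in the wrist view). The scene shows the rollers upright on the saucer, the soap on the green tray and an empty mat, with the bottle and tumbler untouched. I'll hand it in.

```bash
python3 -c "
from cell import manip
print(manip.finish_job())"
```

```text
the job is handed in; nothing more can be done
None
```

The job is handed in, though the hand-in returned no verdict: by my last pictures the soap is on the green tray, the pin box on the wooden tray and the rollers upright on the saucer, all within about 5 mm of centre; the cork mat is empty and the bottle and tumbler were not touched.

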